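# Show the frosted label end of a test plate in its carrier

## Robot

A 6-joint arm with a two-finger parallel gripper is mounted at the origin on a cart in front of the work surface, level with it; the furniture and walls round the work are solid. World frame = base frame: x ahead of the robot, y to its left, z up, the work surface at z = 0. Lengths are in m, angles in rad, forces in N, time in s.
With the tool pointing down it reaches from about 0.325 to 0.9 m from the base axis. Payload 6.1 kg.
Tool frame: the origin (TCP) lies on the centre line of the jaws, within the pads' length; the fingertips stand env.tip_extent ahead of it and the grasp point (between the pads) lies 6 mm ahead of it (env.tip_extent is the distance from the TCP to the fingertips, in m); z points along the fingers, y is the line along which they close (so a half turn about z gives the same grasp; the last joint's range is limited). The gripper opens to 87 mm and grips with 3 to 60 N. Pads are 19 mm wide; open, the fingers measure 117 mm over their backs; the gripper's body (75 mm by 190 mm) begins 51 mm behind the grasp point.
Start: joints at [1.158, 0.22, 1.526, -0, 1.395, -0.126], TCP at [0.177, 0.599, 0.222] pointing down, gripper open.
Joint ranges: [-2.98, 2.98], [-0.91, 2.08], [0.09, 2.57], [-1.24, 4.39], [0.2, 2.65], [-2.68, 2.68]. Speed limits (rad/s): [2.57, 2.57, 3.01, 3.14, 3.14, 3.14].

## Interface

Orientations are given as a unit quaternion [w, x, y, z].
In Python, from workcell import env, viewer gives the robot as it stands.
- The arm moves only by the tool play_rows, never from a script. Its argument "deltas" is a list of rows, each an object with "xyz": the shift along the world's x, y, z each as a share of 800 mm, from -1 to 1, a list of three; "rotation": the turn, a rotation vector about the world's x, y, z each as a share of 180 degrees, from -1 to 1, a list of three. In form: [{"xyz": [dx, dy, dz], "rotation": [wx, wy, wz]}, ...]. A call has 1 to 10 rows; each row is the pose to reach, as a shift and turn from the pose commanded when the call began, turning the shorter way round; what a row does not reach only later rows make up. A row lasts 1/10 s, in which the tool goes at most 50 mm and 8.59 degrees, less where a joint would pass 70% of its speed; a pose out of reach is approached as far as the arm can. A call with a number of a shift or a turn outside -1 to 1 is refused whole. A call with a gripper value outside its range is refused whole. "grip" is the opening, from 0 (shut) to 1 (fully open), set as the call begins (left out, the last holds). The fingers move at their own pace and stop on an object; the grip force is fixed at half the most. Time passes only in rows, so rows that repeat a pose let the fingers close. It gives the time, the measured TCP pose, the force, the opening and the grip force at its end, in the units of the state.
- env.get_state(): the state, without advancing time (a new reading comes with each control period).
- viewer.camera(name): name is "scene" or "top" or "wrist"; returns a dict with "image" (420x560x3 uint8, red, green, blue), "range_z" (420x560 float32, m along the optical axis (not along the pixel's ray), 0 where there is no reading), "intrinsics" (3x3 intrinsics, pixels), "k1" (the pictures are not rectified: a ray, as slopes to the right and down, at radius r is drawn at 1 + k1 r^2 times it, then the intrinsics apply), "world_from_camera" (4x4, takes a point from camera to world coordinates). Camera axes: x right, y up, looking along -z (the intrinsics and any distortion apply to the point x, -y, -z); pixel columns grow to the right and rows downward; lengths in m; the calibration is good to about 2 mm. A picture is of the moment at which its call begins.
- env.close_job(): hands the job in; it is judged then, once.
The state is a dict: "time": time; "q": joint angles; "dq": joint speeds; "joint_efforts": joint torques, N m; "eef_pos": TCP position; "eef_rot": TCP orientation; "wrist_force": force on the tool from outside, world axes, zero at the start; "wrist_torque": the same for the moment, N m; "grip_width": opening from 0.0 (shut) to 1.0 (fully open); "finger_force": force on a finger pad.
Only numpy, scipy, OpenCV 4.12 (cv2) and the standard library are available. Lean on these libraries where they do the work, as an engineer would, in place of code of your own. Each camera call takes 0.05 s, during which the arm holds its last target. There are 200 camera calls.

## Task

Two metal test plates lie on the bench; take the one lying label up (looking along it with its notched end away from you, the notch is in the right-hand corner) and slide it, label up and plain end first, fully home into the carrier in its cradle, so that the frosted, notched end sticks out. Then lift the carrier by its upright grip and finish while holding it still and level about 15 cm above the dark slate, the frosted end over the middle of the slate and pointing straight away from the robot. Do not disturb the other plate, the tin or the dish.

Things in the scene. Friction and masses are not known exactly. Their poses are not given: they have to be found in the camera images.
- plate: The wanted test plate: bare metal, 100 x 32 x 8 mm, 60 g, flat on the bench, label up, turned in many ways. Origin: centre of its underside; x along it to the frosted, notched end; z up, out of the label face. The label face is frosted (pale, matt) over the last 27 mm at +x; a square 9 x 9 mm notch is cut from the corner at +x, -y. The plain end is square.
- frosted_end (a point): Point in the middle of the frosted patch on the plate's label face, at x = +38, y = 0, z = +8 mm in the plate's frame (same axes).
- other_plate: A second plate of the same size and metal, lying label side down: no frosted patch is seen, and looked along with its notched end away from you the notch is in the left-hand corner. Origin: centre of its underside as it lies, x to the notched end, z up. It may lie on either side of the wanted plate and stays where it is.
- carrier: Loose carrier, 200 g, in the cradle: flat grey sheet-metal sleeve 61 x 43 x 19 mm with a black upright grip on top. Origin: centre of its underside (18 mm above the bench); x points out of the open mouth, z up. Slot inside: y -17.5 to +17.5 mm, z 4 to 15 mm, end stop at x = -20 mm. A plate fully home has its origin at x = +30, z = +4 mm: half of it sticks out, held only by friction.
- carrier_mouth (a point): Centre of the carrier's mouth, at x = +30, y = 0, z = +9.5 mm in the carrier's frame (same axes). From x = +22 mm out to the mouth all four sides of the slot flare outwards by about 3 mm; further in they are straight.
- carrier_grip (a point): Point in the carrier's grip at which to hold it, at x = -12, y = 0, z = +40 mm in the carrier's frame (same axes). The grip is an upright plate 12 mm thick (x) and 30 mm wide (y), from the sleeve's top (z = 19) to z = 52 mm.
- cradle: Fixed wooden rest for the carrier, 60 x 70 x 18 mm, origin on the bench; the carrier sits at x = 0, y = 0, z = +18 mm with the same axes. A steel back stop (to z = 30 mm) takes the push along -x (2 mm play), side rails (to z = 26 mm) guide it (1.5 mm play each side). It ends at x = +18 mm, short of the mouth. The carrier lifts straight up out of it.
- slate: Thin dark slate, 141 (x) x 108 (y) x 6 mm, lying fixed on the bench, square to the robot. Origin: centre of its underside; x away from the robot, y to the robot's left, z up.
- red_tin: Bystander: small round red tin with a white lid, 45 mm wide, 50 mm high, standing loose; origin at the centre of its underside.
- solder_dish: Bystander: shallow round clay dish, 72 mm wide, 24 mm high, standing loose; origin at the centre of its underside.
There are look-alikes about, which are no part of the job. Leave any orange or purple look-alike of the plate alone.

How it is judged:
On the way:
1. the plate is fully home in the carrier, plain end first and label up, with the carrier still in its cradle (x of plate in the frame of carrier between 0.026 and 0.034 m and y of plate in the frame of carrier between -0.004 and 0.004 m and z of plate in the frame of carrier between 0.001 and 0.009 m and x of frosted_end in the frame of carrier above 0.06 m and angle between the x axis of plate and the x axis of carrier, either way round below 0.12 rad and angle between plate's own z axis and vertical below 0.15 rad and distance between carrier and cradle below 0.024 m), for 0.2 s.
At the end, for the whole second after the job is handed in: Fingers hold the carrier (over 1 N), off the cradle and still; plate home within 4 mm, frosted end out, label up; both level within 15 degrees; middle of the frosted patch 10 to 22 cm above the bench, within 35 mm of the slate's centre, pointing away from the robot within 17 degrees (x of plate in the frame of carrier between 0.026 and 0.034 m and y of plate in the frame of carrier between -0.004 and 0.004 m and z of plate in the frame of carrier between 0.001 and 0.009 m and x of frosted_end in the frame of carrier above 0.06 m and angle between the x axis of plate and the x axis of carrier, either way round below 0.12 rad and angle between each of plate, carrier's own z axis and vertical below 0.26 rad and height (world z) of frosted_end between 0.1 and 0.22 m and horizontal distance between frosted_end and slate below 0.035 m and angle between the x axis of carrier and the x axis of slate, either way round below 0.3 rad and x of carrier_grip in the frame of slate below -0.03 m and linear speed of each of carrier, plate below 0.03 m/s and contact force between the fingers and carrier above 1 N and contact force between carrier and cradle below 0.1 N); the arm keeps its last pose, push and grip.
It fails at once if the other plate is moved more than 15 mm (distance of other_plate from where it was at the start of the episode above 0.015 m).
It fails at once if the tin is moved more than 20 mm (distance of red_tin from where it was at the start of the episode above 0.02 m).
It fails at once if the dish is moved more than 20 mm (distance of solder_dish from where it was at the start of the episode above 0.02 m).
It also fails if it takes over 67 s, if anything falls off the work surface, if the arm or the gripper's body presses on something with over 40 N, if the wrist force passes 120 N, or if a joint passes its speed limit or range.

## Working session

There is one attempt and no reset: what is moved stays moved. The work goes in short steps, Python scripts to look and compute and a tool call to move; the robot and the scene stay as the last step left them, time stands still between calls to the robot, and variables do not carry over. Pictures are saved under pics/ and viewed, at most 10 in all, crops included, and the job is handed in when it is done.

Besides the shell and the picture viewer there is one more tool, called after "Call:" as name(argument=value, ...), one argument or row to a line, values as JSON. play_rows: Moves the arm, as the interface text tells. Shift numbers are shares of 800 mm and turn numbers shares of 180 degrees, none past 1 either way. Its arguments: {"type":"object","properties":{"deltas":{"type":"array"},"grip":{"type":"number"}},"required":["deltas"]}

```bash
mkdir -p pics; cat > h.py <<'E'
import numpy as np, cv2
from workcell import env, viewer
def shot(n):
    c=viewer.camera(n); np.savez(f'pics/{n}.npz',**{k:np.asarray(v) for k,v in c.items()}); return c
def load(n): return dict(np.load(f'pics/{n}.npz'))
def ray(c,u,v):
    K=c['intrinsics'];k1=float(c['k1']);d=np.array([(u-K[0,2])/K[0,0],(v-K[1,2])/K[1,1]]);s=d.copy()
    for _ in range(20): s=d/(1+k1*(s@s))
    return s
def onplane(c,u,v,z):
    s=ray(c,u,v);T=c['world_from_camera'];d=T[:3,:3]@np.array([s[0],-s[1],-1.]);o=T[:3,3]
    return o+d*(z-o[2])/d[2]
def deep(c,u,v):
    s=ray(c,u,v);T=c['world_from_camera'];r=c['range_z'][int(round(v)),int(round(u))]
    return T[:3,:3]@(np.array([s[0],-s[1],-1.])*r)+T[:3,3]
def save(im,f,s=1): cv2.imwrite('pics/'+f,cv2.resize(im[...,::-1],None,fx=s,fy=s,interpolation=cv2.INTER_CUBIC))
E
python3 - <<'E'
from h import *
a=shot('top');b=shot('scene')
save(a['image'],'top0.png',1.4);save(b['image'],'scene0.png',1.4)
s=env.get_state();print(s['eef_pos'],s['eef_rot'],s['time'],env.tip_extent,a['world_from_camera'],a['k1'])
E
```

```text
[0.17657252 0.59893662 0.22110403] [-2.29187002e-04  1.42894028e-01  9.89737578e-01 -8.77889727e-04] 0.1 0.025 [[-0.00964322  0.99735673 -0.07201774  0.43163546]
 [-0.99990612 -0.00891661  0.01040415  0.0286207 ]
 [ 0.00973449  0.07211131  0.99734909  1.19660166]
 [ 0.          0.          0.          1.        ]] -0.058568072362071566
```

View pics/top0.png

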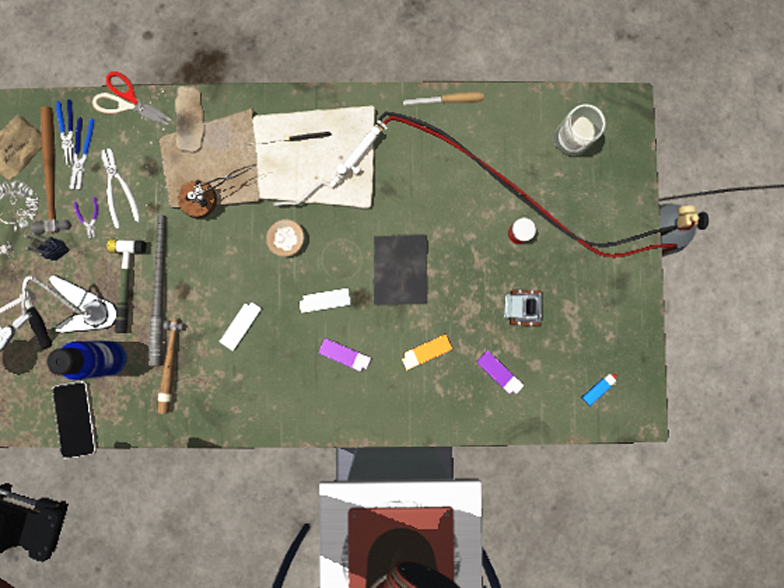

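View pics/scene0.png

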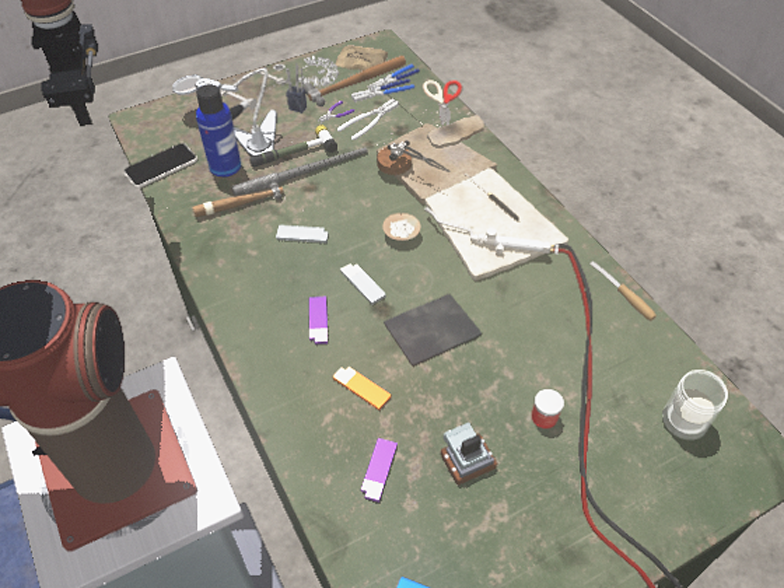

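The top view shows two bare-metal candidates, A at (240,327) and B at (325,300). The purple and orange ones are look-alikes. The carrier is at (524,308) with its mouth to the left (+y), the slate at (400,270), the tin at (523,231) and the dish at (286,238). The scene view shows the same layout, with A at (302,234) and B at (362,283). I'll enlarge A and B to tell them apart.

```bash
python3 - <<'E'
from h import *
a=load('top');b=load('scene')
def crop(c,x0,y0,w,h,s):
    im=c['image'][y0:y0+h,x0:x0+w].astype(float)
    im=np.clip((im-90)*255/165,0,255)**1.0
    return cv2.resize(im.astype(np.uint8),(w*s,h*s),interpolation=cv2.INTER_CUBIC)
A=crop(a,150,195,110,60,7); B=crop(b,190,150,110,70,7)[:, :]
B=B[:170*7//1][:600-420+310]
im=np.vstack([A,B]);im=cv2.resize(im,None,fx=.65,fy=.65); print(im.shape)
save(im,'cand.png')
for n,c in(('top',a),('scene',b)):
    im=c['image'];hsv=cv2.cvtColor(im,cv2.COLOR_RGB2HSV)
    x0,x1,y0,y1=(150,260,195,255) if n=='top' else (190,290,155,220)
    m=np.zeros(im.shape[:2],np.uint8);m[y0:y1,x0:x1]=((hsv[...,1]<40)&(hsv[...,2]>150))[y0:y1,x0:x1]*255
    for k in cv2.findContours(m,0,2)[0]:
        if cv2.contourArea(k)>100:
            p=np.array([onplane(c,u,v,.008)[:2] for u,v in k[:,0]]);r=cv2.minAreaRect((p*1000).astype(np.float32));print(n,r)
            q=np.zeros(m.shape,np.uint8);cv2.drawContours(q,[k],-1,255,-1);print(' mean z',np.mean([deep(c,u,v)[2] for v,u in np.argwhere(q)]))
E
```

```text
(592, 500, 3)
top ((462.0027770996094, 315.2265930175781), (34.67618179321289, 101.91082000732422), 55.79340362548828)
 mean z 0.010551663130227679
top ((509.6562194824219, 148.22950744628906), (34.26097106933594, 99.98820495605469), 9.375677108764648)
 mean z 0.008226012584547273
scene ((508.85919189453125, 148.51589965820312), (34.99858093261719, 103.10225677490234), 10.440946578979492)
 mean z 0.012131831271422585
scene ((547.481201171875, 186.4468994140625), (105.45126342773438, 110.33782958984375), 4.938563823699951)
 mean z 0.006084600103381782
scene ((467.2099609375, 315.87841796875), (43.95718002319336, 112.6029052734375), 56.366947174072266)
 mean z 0.008913518428411722
scene ((629.80908203125, 235.41107177734375), (45.736385345458984, 27.652395248413086), 61.17703628540039)
 mean z 0.015785333400387003
```

View pics/cand.png

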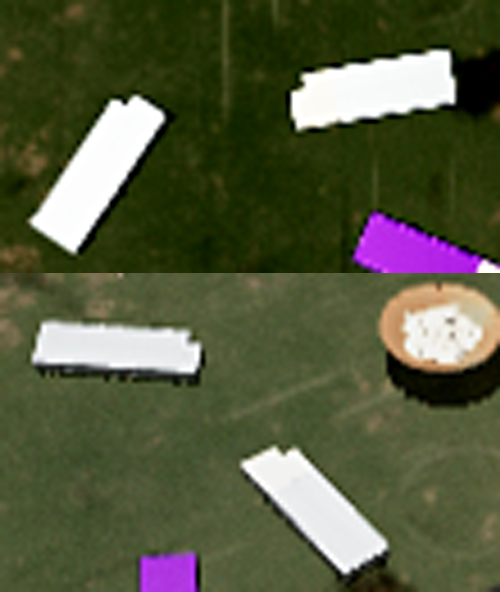

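B (325,300) is the wanted plate. Its left end is frosted, and looking toward that end the notch is in the right-hand corner. A (240,327) has no frost and its notch is on the left. B's centre is about (0.509, 0.148), its x axis is at yaw of about 100°, and its measured size of 34 x 100 mm fits. Next I'll measure the carrier, slate, tin and dish.

```bash
python3 - <<'E'
from h import *
c=load('top');im=c['image']
P=np.array([[deep(c,u,v) for u in range(340,420)] for v in range(150,240)])
for lo,hi,n in((.030,.050,'sleeve top'),(.055,.085,'grip')):
    q=P[(P[...,2]>lo)&(P[...,2]<hi)&(P[...,0]<.56)&(P[...,1]>-.3)]
    print(n,len(q),q.mean(0),cv2.minAreaRect((q[:,:2]*1000).astype(np.float32)))
q=P[(P[...,2]>.035)&(P[...,0]>.56)];print('tin',q.mean(0),np.ptp(q,axis=0))
m=np.zeros(im.shape[:2],np.uint8);m[160:225,255:315]=(im.max(2)<75)[160:225,255:315]*255
k=max(cv2.findContours(m,0,2)[0],key=cv2.contourArea)
p=np.array([onplane(c,u,v,.006)[:2] for u,v in k[:,0]]);print('slate',cv2.minAreaRect((p*1000).astype(np.float32)))
E
```

```text
sleeve top 331 [ 0.49224344 -0.23944087  0.03740075] ((491.93017578125, -242.86325073242188), (69.72933959960938, 54.934593200683594), 88.34323120117188)
grip 63 [ 0.49155155 -0.25081903  0.06798437] ((491.9964599609375, -251.1526336669922), (12.127837181091309, 26.925241470336914), 89.0868911743164)
tin [ 0.63970472 -0.24352846  0.04965969] [0.04430185 0.04400383 0.01984014]
slate ((569.279541015625, -23.385929107666016), (70.2474136352539, 137.7749481201172), 89.57281494140625)
```

Call:
play_rows(
  deltas=[
    {"xyz": [0.206,-0.27,-0.02],"rotation": [0,0,-0.18]},
    {"xyz": [0.206,-0.27,-0.02],"rotation": [0,0,-0.18]},
    {"xyz": [0.206,-0.27,-0.02],"rotation": [0,0,-0.18]},
    {"xyz": [0.206,-0.27,-0.02],"rotation": [0,0,-0.18]},
    {"xyz": [0.206,-0.27,-0.02],"rotation": [0,0,-0.18]},
    {"xyz": [0.206,-0.27,-0.02],"rotation": [0,0,-0.18]},
    {"xyz": [0.411,-0.539,-0.06],"rotation": [0,0,-0.353]},
    {"xyz": [0.411,-0.539,-0.06],"rotation": [0,0,-0.353]},
    {"xyz": [0.411,-0.539,-0.06],"rotation": [0,0,-0.353]},
    {"xyz": [0.411,-0.539,-0.06],"rotation": [0,0,-0.353]},
  ],
  grip=1.0,
)

```text
time: 1.1
eef_pos: [0.4626, 0.2238, 0.1823]
eef_rot: [-0.0, 0.645, 0.765, 0.0]
wrist_force: [0.7, 0.5, 0.7]
grip_width: 1.0
finger_force: 0.0
```

Call:
play_rows(
  deltas=[
    {"xyz": [0,0,0],"rotation": [0,0,0]},
    {"xyz": [0,0,0],"rotation": [0,0,0]},
    {"xyz": [0,0,0],"rotation": [0,0,0]},
    {"xyz": [0,0,0],"rotation": [0,0,0]},
  ],
)

```text
time: 1.5
eef_pos: [0.4612, 0.2268, 0.1827]
eef_rot: [-0.0, 0.642, 0.767, 0.0]
wrist_force: [-0.3, -0.1, 0.6]
grip_width: 0.998
finger_force: 0.0
```

```bash
python3 - <<'E'
from h import *
c=shot('wrist');im=c['image']
save(im,'w1.png')
m=((cv2.cvtColor(im,cv2.COLOR_RGB2HSV)[...,1]<40)&(im.max(2)>150)).astype(np.uint8)*255
for k in cv2.findContours(m,0,2)[0]:
    if cv2.contourArea(k)>800:
        p=np.array([onplane(c,u,v,.008)[:2] for u,v in k[:,0]]);print(k.min(0),k.max(0),cv2.minAreaRect((p*1000).astype(np.float32)))
a=load('top')
for u,v in((267,168),(304.6,168),(267,217),(305,217)): print(onplane(a,u,v,.006))
E
```

```text
[[ 79 289]] [[472 313]] ((484.1828918457031, 99.82493591308594), (428.5408630371094, 29.573326110839844), 10.260124206542969)
[[292 219]] [[324 282]] ((507.7892761230469, 163.4079132080078), (31.717702865600586, 71.53961944580078), 9.19693660736084)
[[422 196]] [[482 243]] ((641.5126342773438, 221.56402587890625), (50.01564025878906, 53.66463851928711), 45.57612228393555)
[[510 183]] [[559 252]] ((732.8186645507812, 240.98666381835938), (50.104705810546875, 73.29747772216797), 10.373186111450195)
[[ 0 68]] [[ 33 192]] ((212.99200439453125, 232.1529998779297), (117.55204772949219, 31.38102912902832), 87.90874481201172)
[[242  40]] [[335 144]] ((462.6918029785156, 314.49591064453125), (32.36973190307617, 100.10213470458984), 56.317955017089844)
[[0 0]] [[31 61]] ((213.86781311035156, 323.7038269042969), (50.465980529785156, 26.77716636657715), 88.96825408935547)
[0.63873001 0.04762794 0.006     ]
[ 0.63791128 -0.05798032  0.006     ]
[0.50099893 0.04866834 0.006     ]
[ 0.50003551 -0.05712015  0.006     ]
```

View pics/w1.png

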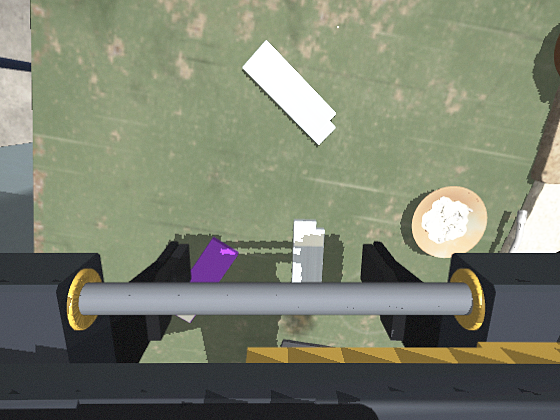

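The wrist view shows the wanted plate between the fingers at (308,250), with the other plate at (290,90), the dish at (448,220) and the purple look-alike at (210,265). The wrist and top measurements agree within 2 mm. I'll narrow the jaws to clear the purple piece, then descend.

Call:
play_rows(
  deltas=[
    {"xyz": [0.028,-0.037,-0.05],"rotation": [0,0,-0.002]},
    {"xyz": [0.056,-0.0735,-0.1],"rotation": [0,0,-0.004]},
    {"xyz": [0.056,-0.0735,-0.1],"rotation": [0,0,-0.004]},
    {"xyz": [0.056,-0.0735,-0.1],"rotation": [0,0,-0.004]},
    {"xyz": [0.056,-0.0735,-0.13],"rotation": [0,0,-0.004]},
    {"xyz": [0.056,-0.0735,-0.16],"rotation": [0,0,-0.004]},
    {"xyz": [0.056,-0.0735,-0.18],"rotation": [0,0,-0.004]},
    {"xyz": [0.056,-0.0735,-0.19],"rotation": [0,0,-0.004]},
    {"xyz": [0.056,-0.0735,-0.1934],"rotation": [0,0,-0.004]},
    {"xyz": [0.056,-0.0735,-0.1934],"rotation": [0,0,-0.004]},
  ],
  grip=0.65,
)

```text
time: 2.55
eef_pos: [0.5073, 0.1675, 0.029]
eef_rot: [0.0, 0.647, 0.762, 0.001]
wrist_force: [-0.4, 0.0, 0.3]
grip_width: 0.65
finger_force: 0.0
```

Call:
play_rows(
  deltas=[
    {"xyz": [0,0,0],"rotation": [0,0,0]},
    {"xyz": [0,0,0],"rotation": [0,0,0]},
    {"xyz": [0,0,0],"rotation": [0,0,0]},
    {"xyz": [0,0,0],"rotation": [0,0,0]},
    {"xyz": [0,0,0],"rotation": [0,0,0]},
    {"xyz": [0,0,0],"rotation": [0,0,0]},
    {"xyz": [0,0,0],"rotation": [0,0,0]},
    {"xyz": [0,0,0],"rotation": [0,0,0]},
  ],
  grip=0,
)

```text
time: 3.35
eef_pos: [0.5067, 0.1667, 0.0279]
eef_rot: [-0.0, 0.647, 0.762, -0.0]
wrist_force: [-0.7, 0.3, -0.0]
grip_width: 0.038
finger_force: 0.0
```

The jaws closed on nothing. I'll look.

```bash
python3 - <<'E'
from h import *
c=shot('wrist');s=shot('scene');t=shot('top')
save(np.hstack([c['image'][::2,::2],cv2.resize(s['image'][150:260,190:330],(400,314))[:210]]),'w2.png')
A=cv2.resize(s['image'][150:260,190:330],(560,440));A2=cv2.resize(c['image'][180:],(560,240))
save(np.vstack([A,A2])[:,:],'w2.png',.85)
print(env.get_state()['grip_width'],env.get_state()['finger_force'])
E
```

```text
0.0095951602257974 0.0
```

View pics/w2.png

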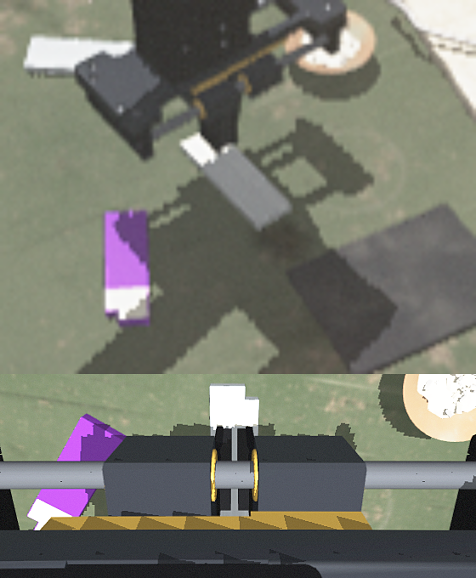

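The scene crop shows the plate undisturbed, with the closed fingers at about (222,130) above or beside it. I'll check the heights from depth.

```bash
python3 - <<'E'
from h import *
c=load('wrist');s=load('scene')
for u,v in((60,30),(200,60),(400,60),(300,120)): print('wrist',deep(c,u,v).round(4))
for v in range(182,205,1):
    print(v,[tuple((deep(s,u,v)*1000).round().astype(int)) for u in (248,252,256,260)],s['image'][v,254])
p=env.get_state();print(p['q'],p['eef_pos'])
# plate from wrist
im=c['image'];m=((cv2.cvtColor(im,cv2.COLOR_RGB2HSV)[...,1]<40)&(im.max(2)>170)).astype(np.uint8)*255
for k in cv2.findContours(m[:240],0,2)[0]:
    if cv2.contourArea(k)>300: print(k.min(0),k.max(0),[tuple((onplane(c,*q,.008)*1000).round()) for q in (k[:,0].min(0),k[:,0].max(0))])
E
```

```text
wrist [ 0.3844  0.2594 -0.0007]
wrist [ 0.4538  0.2572 -0.0012]
wrist [ 0.5541  0.2737 -0.0011]
wrist [5.093e-01 2.364e-01 2.000e-04]
182 [(np.int64(474), np.int64(130), np.int64(115)), (np.int64(483), np.int64(126), np.int64(115)), (np.int64(494), np.int64(127), np.int64(107)), (np.int64(518), np.int64(156), np.int64(66))] [64 65 63]
183 [(np.int64(474), np.int64(131), np.int64(110)), (np.int64(483), np.int64(126), np.int64(111)), (np.int64(494), np.int64(127), np.int64(104)), (np.int64(543), np.int64(211), np.int64(-5))] [59 60 59]
184 [(np.int64(473), np.int64(128), np.int64(110)), (np.int64(482), np.int64(124), np.int64(109)), (np.int64(506), np.int64(154), np.int64(68)), (np.int64(540), np.int64(203), np.int64(1))] [60 60 58]
185 [(np.int64(511), np.int64(219), np.int64(-3)), (np.int64(482), np.int64(125), np.int64(105)), (np.int64(509), np.int64(162), np.int64(54)), (np.int64(538), np.int64(200), np.int64(1))] [55 53 53]
186 [(np.int64(509), np.int64(214), np.int64(-1)), (np.int64(493), np.int64(151), np.int64(69)), (np.int64(507), np.int64(158), np.int64(55)), (np.int64(538), 
[... 3472 characters left out ...]
4(1)), (np.int64(490), np.int64(151), np.int64(2)), (np.int64(497), np.int64(142), np.int64(7)), (np.int64(505), np.int64(135), np.int64(9))] [129 129 131]
[1.69892659e-01 2.34192428e-01 1.90856635e+00 1.81858853e-05
 9.98918296e-01 7.45017112e-03] [0.50676401 0.16668696 0.02788133]
[[246 192]] [[304 239]] [(np.float64(487.0), np.float64(195.0), np.float64(8.0)), (np.float64(523.0), np.float64(174.0), np.float64(8.0))]
[[491 138]] [[559 232]] [(np.float64(607.0), np.float64(244.0), np.float64(8.0)), (np.float64(661.0), np.float64(201.0), np.float64(8.0))]
[[252   0]] [[318  36]] [(np.float64(477.0), np.float64(286.0), np.float64(8.0)), (np.float64(510.0), np.float64(276.0), np.float64(8.0))]
```

The depth data puts the fingertips at about z = 0.027 and the gripper body at about 0.105. That is roughly 25 mm higher than the TCP reading plus `tip_extent` implies, and it matches the jaws closing above the 8 mm plate. So in effect the reported TCP sits near the fingertips. I'll reopen and lower in small steps while watching the force.

Call:
play_rows(
  deltas=[
    {"xyz": [0,0,0],"rotation": [0,0,0]},
    {"xyz": [0,0,0],"rotation": [0,0,0]},
    {"xyz": [0,0,0],"rotation": [0,0,0]},
    {"xyz": [0,0,0],"rotation": [0,0,0]},
    {"xyz": [0,0,0],"rotation": [0,0,0]},
    {"xyz": [0,0,-0.006],"rotation": [0,0,0]},
    {"xyz": [0,0,-0.012],"rotation": [0,0,0]},
    {"xyz": [0,0,-0.0165],"rotation": [0,0,0]},
    {"xyz": [0,0,-0.0165],"rotation": [0,0,0]},
  ],
  grip=0.65,
)

```text
time: 4.4
eef_pos: [0.506, 0.1665, 0.0137]
eef_rot: [-0.001, 0.647, 0.762, -0.001]
wrist_force: [-0.1, -0.2, -0.2]
grip_width: 0.638
finger_force: 0.0
```

```bash
python3 - <<'E'
from h import *
s=shot('scene');st=env.get_state();print(st['eef_pos'],st['wrist_force'],st['grip_width'])
P=np.array([[deep(s,u,v) for u in range(225,290)] for v in range(165,215)])
m=(s['image'][165:215,225:290].max(2)<90)&(abs(P[...,0]-.507)<.06)&(abs(P[...,1]-.167)<.02)&(P[...,2]>.004)&(P[...,2]<.06)
for side in(-1,1):
    q=P[m&((P[...,0]-.507)*side>.012)];print(side,len(q),np.sort(q[:,2])[:12].round(3),q.mean(0).round(3),q.min(0).round(3),q.max(0).round(3))
E
```

```text
[0.50630542 0.16661226 0.01411239] [ 0.3342877  -0.27704716 -0.22959151] 0.6425847910920565
-1 49 [0.017 0.018 0.018 0.019 0.019 0.019 0.02  0.02  0.02  0.02  0.022 0.022] [0.47  0.155 0.031] [0.465 0.148 0.017] [0.478 0.175 0.055]
1 84 [0.004 0.004 0.004 0.015 0.016 0.016 0.017 0.017 0.017 0.017 0.018 0.018] [0.535 0.166 0.036] [0.529 0.159 0.004] [0.543 0.179 0.06 ]
```

With the TCP at 0.014 the tips measure about 0.016, so tip height roughly equals TCP z. I'll go down another 10 mm and close.

Call:
play_rows(
  deltas=[
    {"xyz": [0,0,-0.004],"rotation": [0,0,0]},
    {"xyz": [0,0,-0.008],"rotation": [0,0,0]},
    {"xyz": [0,0,-0.011],"rotation": [0,0,0]},
    {"xyz": [0,0,-0.0125],"rotation": [0,0,0]},
    {"xyz": [0,0,-0.0125],"rotation": [0,0,0]},
  ],
)

```text
time: 4.95
eef_pos: [0.5066, 0.1667, 0.0045]
eef_rot: [-0.0, 0.647, 0.762, -0.0]
wrist_force: [-0.8, -0.2, -0.6]
grip_width: 0.653
finger_force: 0.0
```

Call:
play_rows(
  deltas=[
    {"xyz": [0,0,0],"rotation": [0,0,0]},
    {"xyz": [0,0,0],"rotation": [0,0,0]},
    {"xyz": [0,0,0],"rotation": [0,0,0]},
    {"xyz": [0,0,0],"rotation": [0,0,0]},
    {"xyz": [0,0,0],"rotation": [0,0,0]},
    {"xyz": [0,0,0],"rotation": [0,0,0]},
    {"xyz": [0,0,0],"rotation": [0,0,0]},
    {"xyz": [0,0,0],"rotation": [0,0,0]},
  ],
  grip=0,
)

```text
time: 5.75
eef_pos: [0.5069, 0.1667, 0.0048]
eef_rot: [0.0, 0.647, 0.762, 0.0]
wrist_force: [0.0, 0.3, 1.2]
grip_width: 0.356
finger_force: 30.0
```

Grasped: width 31 mm, 30 N. Now I'll lift it and carry it to just before the mouth.

Call:
play_rows(
  deltas=[
    {"xyz": [0,0,0.05],"rotation": [0,0,0]},
    {"xyz": [0,0,0.1],"rotation": [0,0,0]},
    {"xyz": [0,0,0.144],"rotation": [0,0,0]},
    {"xyz": [-0.003,-0.05,0.144],"rotation": [0,0,-0.01]},
    {"xyz": [-0.006,-0.1,0.144],"rotation": [0,0,-0.02]},
    {"xyz": [-0.009,-0.15,0.144],"rotation": [0,0,-0.03]},
    {"xyz": [-0.012,-0.2,0.144],"rotation": [0,0,-0.04]},
    {"xyz": [-0.015,-0.25,0.144],"rotation": [0,0,-0.05]},
    {"xyz": [-0.018,-0.3,0.144],"rotation": [0,0,-0.052]},
    {"xyz": [-0.018,-0.334,0.144],"rotation": [0,0,-0.052]},
  ],
)

```text
time: 6.75
eef_pos: [0.4918, -0.1028, 0.1199]
eef_rot: [0.0, 0.708, 0.706, -0.0]
wrist_force: [0.2, 0.2, 0.2]
grip_width: 0.356
finger_force: 30.0
```

Call:
play_rows(
  deltas=[
    {"xyz": [0,0,-0.025],"rotation": [0,0,0]},
    {"xyz": [0,0,-0.05],"rotation": [0,0,0]},
    {"xyz": [0,0,-0.05],"rotation": [0,0,0]},
    {"xyz": [0,0,-0.05],"rotation": [0,0,0]},
  ],
)

```text
time: 7.15
eef_pos: [0.4919, -0.1003, 0.0797]
eef_rot: [-0.001, 0.707, 0.707, -0.0]
wrist_force: [0.3, 0.6, 0.1]
grip_width: 0.353
finger_force: 30.0
```

```bash
python3 - <<'E'
from h import *
a=shot('top');b=shot('scene');st=env.get_state();print(st['eef_pos'],st['eef_rot'],st['grip_width'],st['finger_force'])
im=np.hstack([cv2.resize(a['image'][180:260,300:400],(400,320)),cv2.resize(b['image'][270:350,280:380],(400,320))])
save(im,'pre.png')
P=np.array([[deep(a,u,v) for u in range(300,420)] for v in range(150,260)])
q=P[(P[...,2]>.055)&(P[...,2]<.085)&(P[...,1]<-.235)&(P[...,1]>-.28)&(P[...,0]<.56)];print('grip',q.mean(0))
E
```

```text
[ 0.49313423 -0.10051029  0.08094595] [6.68045346e-04 7.07231584e-01 7.06981575e-01 3.04915010e-04] 0.358941572487856 29.99694049358368
grip [ 0.47998708 -0.25700569  0.06754743]
```

View pics/pre.png

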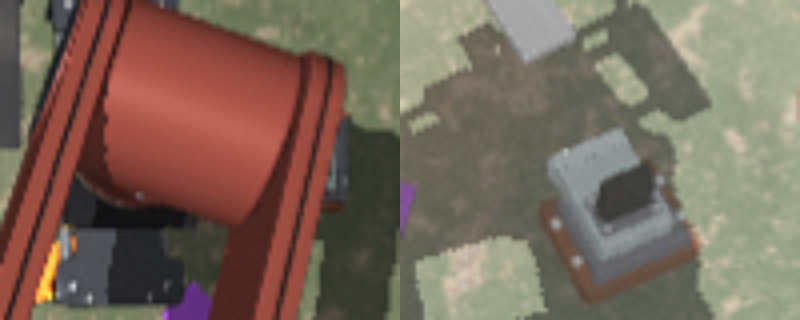

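The scene crop shows the held plate's plain end, corners at about (527,62) and (577,38). The sleeve's mouth edge has corners at about (548,153) and (622,129), and the top view is blocked by the arm. I'll cast the corners from the scene view.

```bash
python3 - <<'E'
from h import *
b=load('scene')
f=lambda x,y:((x-400)/4+280-.5+.125,y/4+270-.5+.125)
for n,pts,z in(('plate end',[(527,62),(577,38)],.084),('mouth',[(548,153),(622,129)],.037),('rear',[(597,257),(672,226)],.037)):
    w=[onplane(b,*f(*p),z)[:2]*1000 for p in pts];print(n,np.round(w),np.mean(w,0).round(1),np.linalg.norm(w[1]-w[0]).round(1))
P=np.array([[deep(b,u,v) for u in range(300,370)] for v in range(285,345)])
for lo,hi in((.034,.041),(.06,.075)):
    q=P[(P[...,2]>lo)&(P[...,2]<hi)&(P[...,1]<-.2)];print(lo,len(q),q.mean(0).round(4),cv2.minAreaRect((q[:,:2]*1000).astype(np.float32)))
q=np.array([deep(b,u,v) for u in range(305,318) for v in range(270,280)]);q=q[abs(q[:,2]-.084)<.012];print('plate top z',np.median(q[:,2]),q[:,2].std())
E
```

```text
plate end [[ 474. -173.]
 [ 505. -173.]] [ 489.9 -173. ] 31.1
mouth [[ 472. -205.]
 [ 515. -211.]] [ 493.1 -207.8] 43.5
rear [[ 463. -270.]
 [ 507. -273.]] [ 485.  -271.4] 44.4
0.034 356 [ 0.4887 -0.2376  0.0375] ((490.3238220214844, -242.85321044921875), (70.91551971435547, 43.63364028930664), 86.67556762695312)
0.06 94 [ 0.489  -0.2529  0.0684] ((489.77435302734375, -251.67001342773438), (13.574110984802246, 29.715139389038086), 88.00320434570312)
plate top z 0.08233864327465112 0.0018159707781167233
```

The carrier's yaw is about 87.5–88°, and the scene view reads about 2 mm low in x. I'll align to that, descend in front of the mouth, and start the insertion.

Call:
play_rows(
  deltas=[
    {"xyz": [0.006,-0.018,-0.02],"rotation": [0,0,-0.013]},
    {"xyz": [0.006,-0.018,-0.04],"rotation": [0,0,-0.013]},
    {"xyz": [0.006,-0.018,-0.055],"rotation": [0,0,-0.013]},
    {"xyz": [0.006,-0.018,-0.065],"rotation": [0,0,-0.013]},
    {"xyz": [0.006,-0.018,-0.065],"rotation": [0,0,-0.013]},
    {"xyz": [0.006,-0.018,-0.065],"rotation": [0,0,-0.013]},
  ],
)

```text
time: 7.85
eef_pos: [0.4975, -0.1148, 0.0283]
eef_rot: [0.0, 0.722, 0.692, 0.0]
wrist_force: [-0.7, -0.4, -0.7]
grip_width: 0.356
finger_force: 30.0
```

```bash
python3 - <<'E'
from h import *
b=shot('scene');st=env.get_state();print(st['eef_pos'],st['eef_rot'],st['wrist_force'])
save(cv2.resize(b['image'][265:345,290:370],(640,640),interpolation=cv2.INTER_CUBIC)[:600],'pre2.png')
E
```

```text
[ 0.49769927 -0.11493301  0.02858646] [4.37352334e-04 7.21599484e-01 6.92310591e-01 1.96806245e-04] [-0.52281866 -0.05080432 -0.274989  ]
```

View pics/pre2.png

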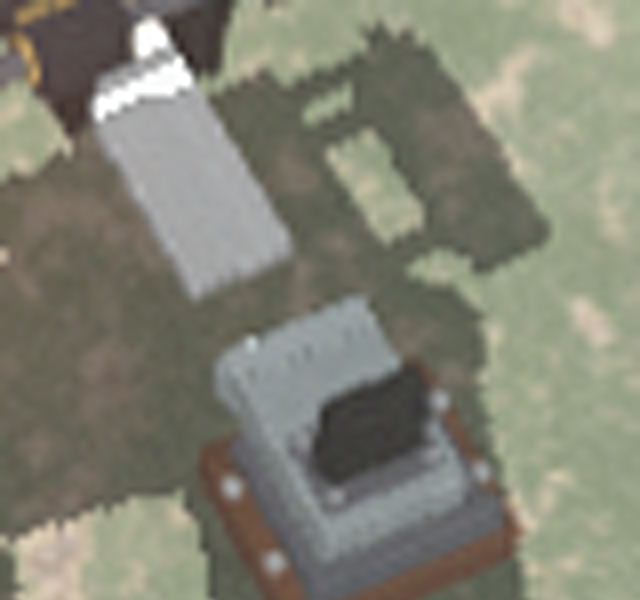

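The crop shows the plate's plain end at (195,297)-(292,245), facing the sleeve mouth at (222,360)-(365,297). I'll compare their lines in world coordinates.

```bash
python3 - <<'E'
from h import *
b=load('scene')
f=lambda x,y:(x/8+290-.44,y/8+265-.44)
for n,p,z in(('plate far',[(95,110),(190,83)],.0315),('plate end',[(195,297),(292,245)],.0315),('mouth',[(218,362),(365,297)],.037),('rear',[(325,560),(465,490)],.037)):
    w=np.array([onplane(b,*f(*q),z)[:2]*1000 for q in p]);print(n,w.round(1).tolist(),w.mean(0).round(1),np.linalg.norm(w[1]-w[0]).round(1),'edge deg',np.degrees(np.arctan2(*(w[1]-w[0])[::-1])).round(1))
E
```

```text
plate far [[481.4, -121.0], [509.6, -126.0]] [ 495.5 -123.5] 28.6 edge deg -10.1
plate end [[475.9, -186.2], [507.8, -184.9]] [ 491.8 -185.5] 31.9 edge deg 2.3
mouth [[469.5, -208.8], [514.9, -210.7]] [ 492.2 -209.8] 45.5 edge deg -2.5
rear [[464.5, -272.2], [507.7, -272.7]] [ 486.1 -272.5] 43.2 edge deg -0.6
```

The plate and mouth agree within about 2 mm and 2°, which is inside the flare. I'll insert the first 45 mm.

Call:
play_rows(
  deltas=[
    {"xyz": [0.001,-0.008,0],"rotation": [0,0,0]},
    {"xyz": [0.001,-0.016,0],"rotation": [0,0,0]},
    {"xyz": [0.0005,-0.024,0],"rotation": [0,0,0]},
    {"xyz": [0,-0.031,0],"rotation": [0,0,0]},
    {"xyz": [0,-0.038,0],"rotation": [0,0,0]},
    {"xyz": [-0.0005,-0.045,0],"rotation": [0,0,0]},
    {"xyz": [-0.001,-0.052,0],"rotation": [0,0,0]},
    {"xyz": [-0.001,-0.056,0],"rotation": [0,0,0]},
    {"xyz": [-0.001,-0.056,0],"rotation": [0,0,0]},
  ],
)

```text
time: 8.8
eef_pos: [0.4964, -0.1602, 0.028]
eef_rot: [0.0, 0.722, 0.692, 0.0]
wrist_force: [-0.0, -0.3, -0.3]
grip_width: 0.356
finger_force: 30.0
```

Call:
play_rows(
  deltas=[
    {"xyz": [0,-0.007,0],"rotation": [0,0,0]},
    {"xyz": [-0.0005,-0.014,0],"rotation": [0,0,0]},
    {"xyz": [-0.001,-0.021,0],"rotation": [0,0,0]},
    {"xyz": [-0.001,-0.027,0],"rotation": [0,0,0]},
    {"xyz": [-0.0013,-0.031,0],"rotation": [0,0,0]},
    {"xyz": [-0.0013,-0.031,0],"rotation": [0,0,0]},
  ],
)

```text
time: 9.4
eef_pos: [0.4954, -0.185, 0.028]
eef_rot: [0.0, 0.722, 0.692, 0.0]
wrist_force: [0.1, 0.9, -1.3]
grip_width: 0.356
finger_force: 30.0
```

Call:
play_rows(
  deltas=[
    {"xyz": [0,-0.002,0],"rotation": [0,0,0]},
    {"xyz": [0,-0.004,0],"rotation": [0,0,0]},
    {"xyz": [0,-0.006,0],"rotation": [0,0,0]},
    {"xyz": [0,-0.006,0],"rotation": [0,0,0]},
  ],
)

```text
time: 9.8
eef_pos: [0.4954, -0.1895, 0.028]
eef_rot: [0.0, 0.722, 0.692, -0.0]
wrist_force: [0.1, -0.5, -0.9]
grip_width: 0.356
finger_force: 30.0
```

Call:
play_rows(
  deltas=[
    {"xyz": [0,-0.0015,0],"rotation": [0,0,0]},
    {"xyz": [0,-0.003,0],"rotation": [0,0,0]},
    {"xyz": [0,-0.003,0],"rotation": [0,0,0]},
  ],
)

```text
time: 10.1
eef_pos: [0.4953, -0.1916, 0.0279]
eef_rot: [-0.0, 0.722, 0.692, 0.0]
wrist_force: [-0.1, 0.6, -1.2]
grip_width: 0.354
finger_force: 30.0
```

Call:
play_rows(
  deltas=[
    {"xyz": [0,-0.0015,0],"rotation": [0,0,0]},
    {"xyz": [0,-0.003,0],"rotation": [0,0,0]},
    {"xyz": [0,-0.003,0],"rotation": [0,0,0]},
  ],
)

```text
time: 10.4
eef_pos: [0.4953, -0.1926, 0.0276]
eef_rot: [-0.001, 0.722, 0.692, 0.001]
wrist_force: [2.4, 7.4, 0.5]
grip_width: 0.357
finger_force: 30.0
```

Call:
play_rows(
  deltas=[
    {"xyz": [0,-0.0015,0],"rotation": [0,0,0]},
    {"xyz": [0,-0.003,0],"rotation": [0,0,0]},
    {"xyz": [0,-0.003,0],"rotation": [0,0,0]},
  ],
)

```text
time: 10.7
eef_pos: [0.4952, -0.1928, 0.0272]
eef_rot: [-0.003, 0.722, 0.692, 0.002]
wrist_force: [3.5, 15.6, 0.5]
grip_width: 0.361
finger_force: 30.0
```

A firm stop at y = -0.1928, where home was expected, with a push of about 15 N. I'll release, rise and check.

Call:
play_rows(
  deltas=[
    {"xyz": [0,0,0],"rotation": [0,0,0]},
    {"xyz": [0,0,0],"rotation": [0,0,0]},
    {"xyz": [0,0,0],"rotation": [0,0,0]},
    {"xyz": [0,0,0],"rotation": [0,0,0]},
    {"xyz": [0,0,0.01],"rotation": [0,0,0]},
    {"xyz": [0,0,0.03],"rotation": [0,0,0]},
    {"xyz": [0,0,0.07],"rotation": [0,0,0]},
    {"xyz": [0,0,0.12],"rotation": [0,0,0]},
    {"xyz": [0,0,0.16],"rotation": [0,0,0]},
    {"xyz": [0,0,0.16],"rotation": [0,0,0]},
  ],
  grip=0.5,
)

```text
time: 11.7
eef_pos: [0.4987, -0.1987, 0.1626]
eef_rot: [0.005, 0.722, 0.692, 0.001]
wrist_force: [0.5, -0.5, 0.8]
grip_width: 0.496
finger_force: 0.0
```

```bash
python3 - <<'E'
from h import *
b=shot('scene');st=env.get_state();print(st['eef_pos'],st['eef_rot'],st['wrist_force'])
save(cv2.resize(b['image'][265:345,290:370],(640,640),interpolation=cv2.INTER_CUBIC)[:600],'home.png')
P=np.array([[deep(b,u,v) for u in range(300,370)] for v in range(265,345)])
q=P[(P[...,2]>.06)&(P[...,2]<.078)&(P[...,1]<-.23)&(P[...,1]>-.28)];print(len(q),q.mean(0),cv2.minAreaRect((q[:,:2]*1000).astype(np.float32)))
E
```

```text
[ 0.49731422 -0.19785526  0.15972436] [0.0033298  0.72176418 0.69213048 0.00087529] [-0.57539566  0.02009808 -1.64151016]
98 [ 0.48897438 -0.25496726  0.06816463] ((489.5184326171875, -253.8931427001953), (12.20553970336914, 29.84078025817871), 87.51324462890625)
```

View pics/home.png

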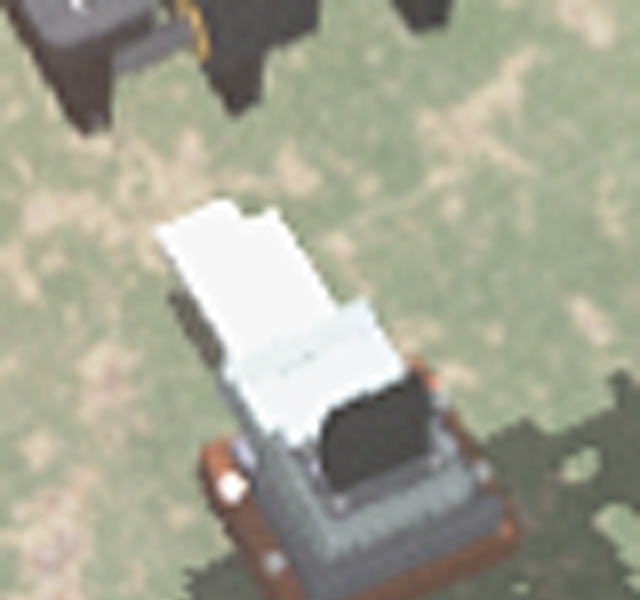

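The plate sits in the carrier with its frosted, notched end out, tip at (157,228)-(275,212). I'll check the protrusion numerically and move over the grip with a 90° turn.

```bash
python3 - <<'E'
from h import *
b=load('scene')
f=lambda x,y:(x/8+290-.44,y/8+265-.44)
for z in(.027,.03,.033):
    t=onplane(b,*f(157,230),z)*1000;m=onplane(b,*f(230,365),.030)*1000;print(t.round(1),m.round(1))
m=onplane(b,*f(218,362),.037)*1000;m2=onplane(b,*f(365,297),.037)*1000;print(m.round(1),m2.round(1))
for u,v in((175,235),(215,225),(240,290),(270,260),(300,300)): print('plate z',deep(b,*f(u,v)).round(4))
E
```

```text
[ 478.8 -160.8   27. ] [ 474.1 -208.1   30. ]
[ 477.8 -162.3   30. ] [ 474.1 -208.1   30. ]
[ 476.8 -163.7   33. ] [ 474.1 -208.1   30. ]
[ 469.5 -208.8   37. ] [ 514.9 -210.7   37. ]
plate z [ 0.4825 -0.1644  0.0267]
plate z [ 0.4946 -0.166   0.0246]
plate z [ 0.4882 -0.1898  0.0306]
plate z [ 0.5017 -0.1838  0.0267]
plate z [ 0.5024 -0.1986  0.0269]
```

Call:
play_rows(
  deltas=[
    {"xyz": [-0.001,-0.01,0],"rotation": [0,0,0.05]},
    {"xyz": [-0.002,-0.02,0],"rotation": [0,0,0.095]},
    {"xyz": [-0.003,-0.03,0],"rotation": [0,0,0.14]},
    {"xyz": [-0.004,-0.04,0],"rotation": [0,0,0.185]},
    {"xyz": [-0.005,-0.05,0],"rotation": [0,0,0.23]},
    {"xyz": [-0.006,-0.06,0],"rotation": [0,0,0.275]},
    {"xyz": [-0.007,-0.069,0],"rotation": [0,0,0.32]},
    {"xyz": [-0.007,-0.069,0],"rotation": [0,0,0.365]},
    {"xyz": [-0.007,-0.069,0],"rotation": [0,0,0.41]},
    {"xyz": [-0.007,-0.069,0],"rotation": [0,0,0.455]},
  ],
)

```text
time: 12.75
eef_pos: [0.4888, -0.2514, 0.1545]
eef_rot: [-0.001, 0.089, 0.996, 0.001]
wrist_force: [-0.3, 0.1, 0.9]
grip_width: 0.498
finger_force: 0.0
```

Call:
play_rows(
  deltas=[
    {"xyz": [0,0,0],"rotation": [0,0,0.045]},
    {"xyz": [0,0,0],"rotation": [0,0,0.045]},
    {"xyz": [0,0,0],"rotation": [0,0,0.045]},
  ],
)

```text
time: 13.05
eef_pos: [0.4892, -0.2514, 0.1551]
eef_rot: [-0.001, 0.023, 1.0, 0.0]
wrist_force: [-0.7, -1.0, 0.4]
grip_width: 0.496
finger_force: 0.0
```

The plate protrudes about 49 mm with the expected slight droop. I'll descend over the grip and close.

Call:
play_rows(
  deltas=[
    {"xyz": [0.003,-0.0025,-0.03],"rotation": [0,0,0]},
    {"xyz": [0.003,-0.0025,-0.06],"rotation": [0,0,0]},
    {"xyz": [0.003,-0.0025,-0.085],"rotation": [0,0,0]},
    {"xyz": [0.003,-0.0025,-0.105],"rotation": [0,0,0]},
    {"xyz": [0.003,-0.0025,-0.12],"rotation": [0,0,0]},
    {"xyz": [0.003,-0.0025,-0.13],"rotation": [0,0,0]},
    {"xyz": [0.003,-0.0025,-0.138],"rotation": [0,0,0]},
    {"xyz": [0.003,-0.0025,-0.138],"rotation": [0,0,0]},
  ],
)

```text
time: 13.85
eef_pos: [0.4918, -0.2535, 0.0449]
eef_rot: [-0.0, 0.021, 1.0, 0.0]
wrist_force: [-0.2, -0.2, -0.3]
grip_width: 0.503
finger_force: 0.0
```

Call:
play_rows(
  deltas=[
    {"xyz": [0,0,0],"rotation": [0,0,0]},
    {"xyz": [0,0,0],"rotation": [0,0,0]},
    {"xyz": [0,0,0],"rotation": [0,0,0]},
    {"xyz": [0,0,0],"rotation": [0,0,0]},
    {"xyz": [0,0,0],"rotation": [0,0,0]},
    {"xyz": [0,0,0],"rotation": [0,0,0]},
    {"xyz": [0,0,0],"rotation": [0,0,0]},
    {"xyz": [0,0,0],"rotation": [0,0,0]},
  ],
  grip=0,
)

```text
time: 14.65
eef_pos: [0.4923, -0.254, 0.0458]
eef_rot: [0.0, 0.021, 1.0, -0.0]
wrist_force: [0.3, -0.6, 2.0]
grip_width: 0.137
finger_force: 30.0
```

The grip is held: 11.9 mm, 30 N. I'll lift gently straight up.

Call:
play_rows(
  deltas=[
    {"xyz": [0,0,0.005],"rotation": [0,0,0]},
    {"xyz": [0,0,0.015],"rotation": [0,0,0]},
    {"xyz": [0,0,0.03],"rotation": [0,0,0]},
    {"xyz": [0,0,0.05],"rotation": [0,0,0]},
    {"xyz": [0,0,0.07],"rotation": [0,0,0]},
    {"xyz": [0,0,0.09],"rotation": [0,0,0]},
    {"xyz": [0,0,0.11],"rotation": [0,0,0]},
    {"xyz": [0,0,0.13],"rotation": [0,0,0]},
    {"xyz": [0,0,0.145],"rotation": [0,0,0]},
    {"xyz": [0,0,0.1525],"rotation": [0,0,0]},
  ],
)

```text
time: 15.65
eef_pos: [0.4927, -0.2541, 0.1695]
eef_rot: [0.001, 0.021, 1.0, -0.001]
wrist_force: [0.9, -0.1, -3.2]
grip_width: 0.138
finger_force: 30.0
```

Call:
play_rows(
  deltas=[
    {"xyz": [0,0.01,0],"rotation": [0,0,-0.01]},
    {"xyz": [0,0.025,0],"rotation": [0,0,-0.03]},
    {"xyz": [0,0.04,0],"rotation": [0,0,-0.055]},
    {"xyz": [0,0.055,0],"rotation": [0,0,-0.08]},
    {"xyz": [0,0.07,0],"rotation": [0,0,-0.105]},
    {"xyz": [0,0.085,0],"rotation": [0,0,-0.13]},
    {"xyz": [0,0.1,0],"rotation": [0,0,-0.155]},
    {"xyz": [0,0.115,0],"rotation": [0,0,-0.18]},
    {"xyz": [0,0.13,0],"rotation": [0,0,-0.205]},
    {"xyz": [0,0.145,0],"rotation": [0,0,-0.23]},
  ],
)

```text
time: 16.65
eef_pos: [0.4917, -0.137, 0.1672]
eef_rot: [-0.001, 0.374, 0.927, 0.0]
wrist_force: [-0.0, 0.4, -3.0]
grip_width: 0.132
finger_force: 30.0
```

Call:
play_rows(
  deltas=[
    {"xyz": [0,0.015,0],"rotation": [0,0,-0.025]},
    {"xyz": [0,0.03,0],"rotation": [0,0,-0.05]},
    {"xyz": [0,0.045,0],"rotation": [0,0,-0.075]},
    {"xyz": [0,0.06,0],"rotation": [0,0,-0.1]},
    {"xyz": [0,0.075,0],"rotation": [0,0,-0.125]},
    {"xyz": [0,0.09,0],"rotation": [0,0,-0.15]},
    {"xyz": [0,0.105,0],"rotation": [0,0,-0.175]},
    {"xyz": [0,0.12,0],"rotation": [0,0,-0.2]},
    {"xyz": [0,0.135,0],"rotation": [0,0,-0.225]},
    {"xyz": [0,0.145,0],"rotation": [0,0,-0.245]},
  ],
)

```text
time: 17.65
eef_pos: [0.4916, -0.0208, 0.1672]
eef_rot: [-0.001, 0.695, 0.719, -0.0]
wrist_force: [0.6, 0.2, -3.4]
grip_width: 0.137
finger_force: 30.0
```

Next, trim: +16 mm in y and a turn of about -2°, then settle and look.

Call:
play_rows(
  deltas=[
    {"xyz": [0,0.008,0],"rotation": [0,0,-0.006]},
    {"xyz": [-0.001,0.016,0],"rotation": [0,0,-0.011]},
    {"xyz": [-0.002,0.02,0],"rotation": [0,0,-0.011]},
    {"xyz": [-0.002,0.02,0],"rotation": [0,0,-0.011]},
    {"xyz": [-0.002,0.02,0],"rotation": [0,0,-0.011]},
    {"xyz": [-0.002,0.02,0],"rotation": [0,0,-0.011]},
    {"xyz": [-0.002,0.02,0],"rotation": [0,0,-0.011]},
    {"xyz": [-0.002,0.02,0],"rotation": [0,0,-0.011]},
  ],
)

```text
time: 18.45
eef_pos: [0.4906, -0.0059, 0.1675]
eef_rot: [0.0, 0.706, 0.708, -0.0]
wrist_force: [-0.6, 0.8, -3.4]
grip_width: 0.132
finger_force: 30.0
```

```bash
python3 - <<'E'
from h import *
b=shot('scene');t=shot('top');st=env.get_state();print(st['eef_pos'],st['eef_rot'],st['wrist_force'],st['finger_force'])
im=b['image'];x0,y0=220,150
save(np.hstack([cv2.resize(im[y0:y0+120,x0:x0+100],(500,600)),cv2.resize(t['image'][150:230,250:290],(300,600))]),'end.png')
E
```

```text
[ 0.49056369 -0.00584115  0.16753532] [ 1.29628221e-05  7.06387743e-01  7.07825089e-01 -9.09139656e-06] [-0.21211781 -0.46278461 -3.6745485 ] 29.9672830151394
```

View pics/end.png

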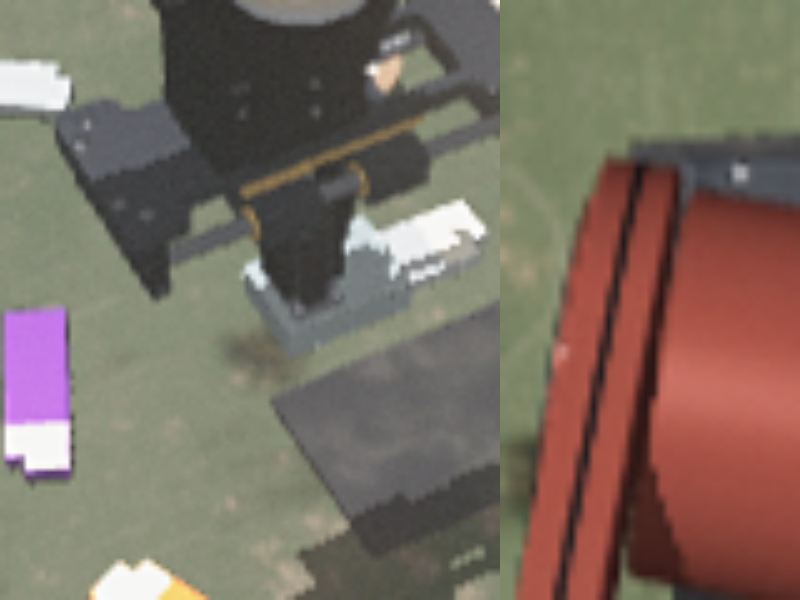

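The view shows the carrier level in the jaws, with the plate's notched end out at (470,220) and pointing away from the robot over the slate. One numeric check of tip and mouth, then I'll hand in.

```bash
python3 - <<'E'
from h import *
b=load('scene')
P=np.array([[deep(b,u,v) for u in range(285,322)] for v in range(185,212)]);I=b['image'][185:212,285:322]
m=(P[...,2]>.11)&(P[...,2]<.18)&(P[...,0]>.5)&(abs(P[...,1]+.006)<.03)
q=P[m];print(q.min(0),q.max(0),'tip x 98pct',np.percentile(q[:,0],98))
w=q[(q[:,0]>.555)&(q[:,2]>.13)];print('plate',len(w),np.median(w,0))
A=np.c_[w[:,:2],np.ones(len(w))];print('slopes',np.linalg.lstsq(A,w[:,2],rcond=None)[0])
s=q[(q[:,0]<.535)];print('sleeve',np.median(s,0),np.percentile(s[:,2],90))
E
```

```text
[ 0.50030357 -0.03020033  0.13675359] [0.58148041 0.01668948 0.17992135] tip x 98pct 0.5788641416325512
plate 129 [ 0.56602474 -0.00605754  0.14789024]
slopes [-0.09263468  0.04993157  0.20061645]
sleeve [ 0.52059229 -0.01500124  0.15820794] 0.16086515046766237
```

```bash
python3 -c "
from workcell import env
print(env.close_job())"
```

```text
the job is handed in; nothing more can be done
None
```

The job is handed in, with no verdict returned: the label-up plate is fully home in the carrier, held still and level with its frosted end about 15 cm above the bench over the slate's middle, pointing straight away from the robot.

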